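Power up the hot-air bench in the safe order

TASK

Start the hot-air bench in the safe order: press the raised half of the red rocker on the white socket strip fully down (mains on), then push the blue latch button on top of the grey fume extractor fully in so that it stays in, and only then press the green start key of the hot-air station fully down and let it come back up. Press no other key, and do not pick up, tip or shove the extractor or any of the things lying around.

Things in the scene. Friction and masses are not known exactly. Their poses are not given: they have to be found in the camera images.
- station: light blue hot-air station, 210 x 180 mm, fixed. Origin at the centre of its underside, x away from the robot (turned up to 0.2 rad), z up. Its black front deck slopes 0.21 rad down towards the robot and carries three round keys in a row along y, 52 mm apart; its rear body, 128 mm high, begins 50 mm behind the keys.
- strip: white socket strip, 260 x 70 mm, 36 mm high, fixed to the table. Origin at the centre of its underside, z up, x along the strip away from the robot (turned up to 0.3 rad). The rocker lies near its end towards the robot, the sockets behind.
- rocker (a joint): tilt (rad) of the red rocker switch on the white socket strip: about 0 = off (the half nearer the robot, marked with a white bar, stands up; the far half lies level), 0.40 = fully on (near half level, 11 mm above the strip's top, far half standing up). It stays where it is left; about 2 to 4 N near the raised end turns it.
- rocker_pivot (a point): middle of the rocker, on the crease between its two halves, 47 mm above the table; axes are the strip's. The rocker is 30 mm wide (y); each half is 26 mm long (x). The half to press is on the -x side, towards the robot; its outer end stands 10 mm above the crease when off and level with the crease when on.
- rocker_raised_end (a point): top of the outer edge of the half to press (on the rocker, moves with it)
- latch (a joint): how far the blue latch button on top of the fume extractor is pushed in (m): about 0 = out, 0.008 = fully in. No spring: it takes about 4 N to move and stays where it is left.
- latch_top (a point): centre of the top of the round blue latch button, 32 mm wide, which moves straight down; 198 mm above the table when out, standing 15 mm over the black collar (46 mm wide) it sits in. Axes are the extractor's (x away from the robot).
- extractor: grey fume extractor, loose on the table, about 0.9 kg, 150 x 170 mm and 180 mm high, round grille facing the robot. Origin at the centre of its underside, z up, x away from the robot (turned up to 0.3 rad). The button lies 20 mm from the middle of the top towards the robot; a black carrying handle 30 mm higher than the top stands 75 mm behind the button.
- start_key (a joint): how far the green start key of the hot-air station is pressed (m): 0 = up, 0.006 = fully down. Springs back by itself; fully down takes about 5 N.
- start_key_top (a point): centre of the top of the round green start key, 28 mm wide, the left-hand one seen from the robot. This point's z is the key's outward axis, x points away from the robot and slightly up. The top is 11 mm above the deck and 83 mm above the table.
- cool_key (a joint): how far the yellow cool-down key of the hot-air station is pressed (m): 0 = up, 0.006 = fully down. Springs back by itself; fully down takes about 5 N.
- cool_key_top (a point): centre of the top of the round yellow cool-down key, 28 mm wide, the middle one; not to be pressed. This point's z is the key's outward axis, x points away from the robot and slightly up. The top is 11 mm above the deck and 83 mm above the table.
- stop_key (a joint): how far the red stop key of the hot-air station is pressed (m): 0 = up, 0.006 = fully down. Springs back by itself; fully down takes about 5 N.
- stop_key_top (a point): centre of the top of the round red stop key, 28 mm wide, the right-hand one; not to be pressed. This point's z is the key's outward axis, x points away from the robot and slightly up. The top is 11 mm above the deck and 83 mm above the table.
- meter: blue handheld multimeter lying flat, 80 x 150 x 34 mm; a loose bystander, to be left where it is. Origin at its underside or middle.
- cleaner: aluminium tip-cleaner pot with brass filling, 72 mm wide, 60 mm high; a loose bystander, to be left where it is. Origin at its underside or middle.
- spool: red solder spool standing on end, 48 mm wide, 48 mm high, beside the socket strip; a loose bystander, to be left where it is. Origin at its underside or middle.
- driver: screwdriver lying beside the socket strip, 160 mm long; a loose bystander, to be left where it is. Origin at its underside or middle.
- flux: amber flux bottle, 44 mm wide, 110 mm high; a loose bystander, to be left where it is. Origin at its underside or middle.
- board: black open device shell with a green circuit board inside, 150 x 110 x 30 mm; a loose bystander, to be left where it is. Origin at its underside or middle.
- tin: small steel parts bowl, 70 mm wide, 35 mm high; a loose bystander, to be left where it is. Origin at its underside or middle.

How it is judged (in metres and radians):
On the way, in this order (a step that is already met when the one before it is completed fails the run):
1. the rocker is pressed on (value of joint rocker above 0.34 rad), for 0.1 s.
2. the extractor's latch button is pushed in (value of joint latch above 0.0065 m), for 0.1 s.
3. the green start key is pressed down (value of joint start_key above 0.0045 m), for 0.05 s.
At the end, for the whole second after the job is handed in: The rocker is on (at least 0.34 of 0.40 rad), the latch button is in (at least 6.5 of 8 mm), all three keys are up again (within 1.5 mm), and the extractor and every bystander stand within 20 mm of where they were, the extractor upright and at rest (value of joint rocker above 0.34 rad and value of joint latch above 0.0065 m and value of joint each of start_key, cool_key, stop_key below 0.0015 m and distance of each of extractor, meter, cleaner, spool, driver, flux, board, tin from where it was at the start of the episode below 0.02 m and angle between extractor's own z axis and vertical below 0.05 rad and linear speed of extractor below 0.02 m/s); the robot touches nothing.
It fails at once if the latch button is pushed in (over 4 mm) before the mains rocker is on (value of joint latch above 0.004 m and value of joint rocker below 0.3 rad).
It fails at once if the start key is pressed (over 2.5 mm) before the extractor is latched on and the mains is on (value of joint start_key above 0.0025 m and (value of joint latch below 0.0055 m or value of joint rocker below 0.3 rad)).
It fails at once if the yellow or the red key is pressed (over 2.5 mm) (value of joint any of cool_key, stop_key above 0.0025 m).
It fails at once if the extractor is lifted, tipped or shoved (over 20 mm or 0.15 rad) (distance of extractor from where it was at the start of the episode above 0.02 m or angle between extractor's own z axis and vertical above 0.15 rad).
It fails at once if a bystander is moved or lifted (over 20 mm) (distance of any of meter, cleaner, spool, driver, flux, board, tin from where it was at the start of the episode above 0.02 m).
It also fails if it takes over 54 s, if anything falls off the work surface, if the arm or the gripper's body presses on something with over 40 N, if the wrist force passes 120 N, or if a joint passes its speed limit or range.

ROBOT

A 6-joint arm with a two-finger parallel gripper is mounted at the origin on the work surface. World frame = base frame: x ahead of the robot, y to its left, z up, the work surface at z = 0. Lengths are in m, angles in degrees, forces in N, time in s.
With the tool pointing down it reaches from about 0.275 to 0.85 m from the base axis. Payload 19 kg.
Tool frame: the origin (TCP) lies at the very end of the fingers, on their centre line; the grasp point (between the pads) lies 19 mm behind it; x points along the fingers, y is the direction in which the jaws open and shut, and the axes are right-handed (so a half turn about x gives the same grasp; the last joint's range is limited). The gripper opens to 85 mm and grips with 20 to 120 N. Pads are 22 mm wide; open, the fingers measure 114 mm over their backs; the gripper's body (76 mm by 85 mm) begins 54 mm behind the grasp point. The pads swing forward as they close: fully open they stand 13 mm farther back than shut.
Start: joints at [61.306, 8.623, 82.357, -0, 89.026, -7.678], TCP at [0.206, 0.537, 0.231] pointing down, gripper open.
Joint ranges: [-160.23, 160.23], [-39.13, 120.54], [6.94, 153.29], [-79.49, 259.48], [9.18, 160.14], [-161.06, 161.06]. Speed limits (degrees/s): [108.29, 108.29, 127.2, 172.46, 172.46, 172.46].

INTERFACE

Orientations are given as a 3x3 rotation matrix whose columns are the frame's x, y, z axes.
In Python, from plant import * gives the robot as it stands.
- The arm moves only by the tool move_arm, never from a script. Its argument "moves" is a list of rows, each a list of 2 entries, a list of its own where there are three numbers: the shift along the tool's x, y, z in m, then the turn, a rotation vector about the tool's x, y, z in rad. In form: [[[tx, ty, tz], [rx, ry, rz]], ...]. A call has 1 to 10 rows; each row is the pose to reach, as a shift and turn from the pose commanded when the call began, along the tool's axes at that moment; what a row does not reach only later rows make up. A row lasts 1/12 s, in which the tool goes at most 41.7 mm and 7.16 degrees, less where a joint would pass 70% of its speed; a pose out of reach is approached as far as the arm can. A call with a gripper value outside its range is refused whole. "grip" is the finger opening in m, from 0 to 0.0854, set as the call begins (left out, the last holds). The fingers move at their own pace and stop on an object; the grip force is fixed at half the most. Time passes only in rows, so rows that repeat a pose let the fingers close. It gives the time, the measured TCP pose, the force and the opening at its end, in the units of the state.
- read_state(): the state, without advancing time (a new reading comes with each control period).
- capture(name): name is "scene" or "side" or "wrist"; returns the picture (420x560x3 uint8, red, green, blue); there is no depth.
- camera_model(name): a dict with "mtx" (3x3 intrinsics, pixels), "xyz" and "attitude" of the camera in the world. Camera axes: x right, y down, z forward; pixel columns grow to the right and rows downward; lengths in m; the calibration is good to about 2 mm. A picture is of the moment at which its call begins: read the wrist's pose just before it. camera_model takes no time and is no camera call; for the wrist camera it gives the pose at the moment of the call.
- hand_in(): hands the job in, once; it reports no verdict.
Trained networks look in the newest picture that a camera, given by its name, has taken for a name from the list of things; names that differ only in an ending like _2 or _b are one class to them, and where a whole thing is asked for, a point or a joint stands for the part that bears it (a point fixed in the world has none). Each returns a list of dicts, best first, with "p" (0 to 1); they miss things now and then, are a little off and sometimes report something else, mostly with a low value. They report only what shows in the picture. A call takes as long as a camera call.
- boxes_of(target, camera): "extent" ([centre column, centre row, width, height] in pixels, round what is visible of it).
- regions_of(target, camera): "region" (420x560 bool, what is visible of it) and "extent" ([centre column, centre row, width, height] in pixels, round what is visible of it).
- landmark_of(target, camera): "location" ([column, row] in pixels: a listed point, or the origin of a listed thing).
The state is a dict: "time_s": time; "q": joint angles; "dq": joint speeds; "joint_torque": joint torques, N m; "eef_pos": TCP position; "tcp_rot": TCP orientation; "contact_force": force on the tool from outside, world axes, zero at the start; "torque": the same for the moment, N m; "finger_gap": finger opening in m.
Only numpy, scipy, OpenCV 4.12 (cv2) and the standard library are available. Lean on these libraries where they do the work, as an engineer would, in place of code of your own. Each camera call takes 0.05 s, during which the arm holds its last target.

## Working session

There is one attempt and no reset: what is moved stays moved. The work goes in short steps, Python scripts to look and compute and a tool call to move; the robot and the scene stay as the last step left them, time stands still between calls to the robot, and variables do not carry over. Pictures are saved under pics/ and viewed, and the job is handed in when it is done.

Besides the shell and the picture viewer there is one more tool, called by a JSON object that holds its "fn" and its "kwargs". move_arm: Moves the arm, as the interface text tells. Its arguments: {"type":"object","properties":{"moves":{"type":"array"},"grip":{"type":"number"}},"required":["moves"]}

```bash
ls; mkdir -p pics
python3 - <<'E'
from plant import *
import cv2
s=read_state();print(s)
for c in("scene","side","wrist"):
    m=camera_model(c);print(c,m)
    cv2.imwrite(f"pics/{c}0.png",capture(c)[:,:,::-1])
    for t in("rocker_pivot","rocker_raised_end","latch_top","start_key_top","cool_key_top","stop_key_top","extractor","strip","station"):
        try: print(c,t,[(d['location'],round(d['p'],2)) for d in landmark_of(t,c)][:2])
        except Exception as e: print(t,e)
print(read_state()['time_s'])
E
```

```text
pics
{'time_s': 0.0, 'q': array([ 6.13067309e+01,  8.65015524e+00,  8.23924605e+01,  9.15831701e-05,
        8.90267295e+01, -7.67863762e+00]), 'dq': array([-0.0251274 ,  0.02335705,  0.11293254,  0.00607514, -0.01229853,
       -0.03080901]), 'joint_torque': array([ 4.65016310e-04, -7.13079214e+01, -5.70850289e+01, -1.37908978e-04,
        9.40582686e-03, -8.73872136e-05]), 'eef_pos': array([0.20610622, 0.53652667, 0.23068811]), 'tcp_rot': array([[-5.82492623e-04,  3.58606020e-01,  9.33488823e-01],
       [-1.06091259e-03,  9.33488235e-01, -3.58606456e-01],
       [-9.99999268e-01, -1.19923566e-03, -1.63300368e-04]]), 'contact_force': array([ 0.00825228,  0.41431779, -0.66611177]), 'torque': array([-0.02536092, -0.0173456 ,  0.01742555]), 'finger_gap': 0.0852295203699337}
scene {'mtx': array([[389.66975665,   0.        , 281.89360772],
       [  0.        , 389.66975665, 215.26022777],
       [  0.        ,   0.        ,   1.        ]]), 'xyz': array([ 0.61529672, -0.91095893,  0.90107451]), 'attitude': array([[ 0.99286304,  0.06255893, -0.10153507],
       [ 0.11832545, -0.62311669
[... 1297 characters left out ...]
de strip [([251.7, 188.3], 0.89)]
side station [([235.1, 242.3], 0.92), ([203.1, 307.9], 0.71)]
wrist {'mtx': array([[351.86848047,   0.        , 275.33011249],
       [  0.        , 351.86848047, 203.51586282],
       [  0.        ,   0.        ,   1.        ]]), 'xyz': array([0.13220103, 0.56567012, 0.37337894]), 'attitude': array([[ 3.58390693e-01,  8.89193527e-01,  2.84413402e-01],
       [ 9.33571659e-01, -3.41268356e-01, -1.09452579e-01],
       [-2.63230415e-04,  3.04747077e-01, -9.52433278e-01]])}
wrist rocker_pivot []
wrist rocker_raised_end []
wrist latch_top []
wrist start_key_top []
wrist cool_key_top []
wrist stop_key_top []
wrist extractor []
wrist strip []
wrist station []
1.5
```

View pics/scene0.png

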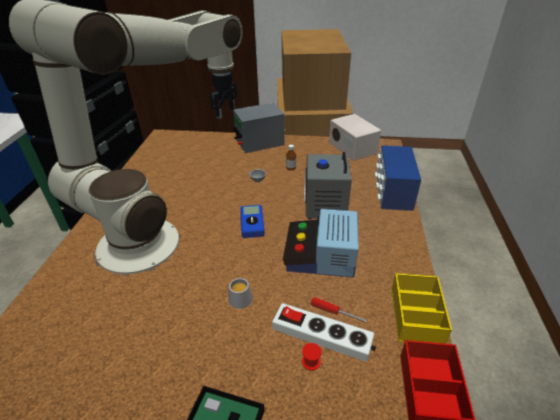

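View pics/side0.png

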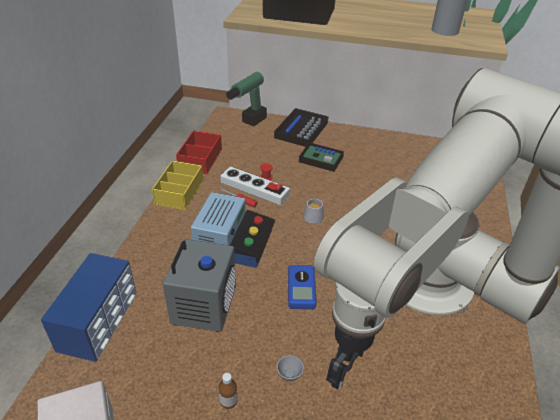

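View pics/wrist0.png

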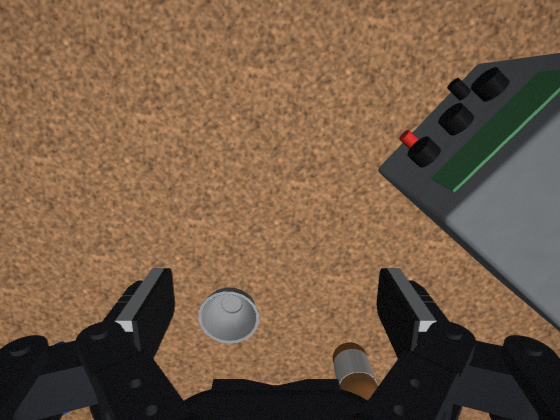

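The scene view shows the rocker near (292,314), the latch near (322,163) and the green key near (303,226). In the side view they are near (278,187), (207,263) and (249,242). Next I'll zoom in and triangulate.

```bash
cat > h.py <<'E'
import numpy as np
from plant import *
import cv2
def ray(m,px):
    d=np.linalg.inv(m['mtx'])@np.array([px[0],px[1],1.]); d=np.array(m['attitude'])@d
    return np.array(m['xyz']),d/np.linalg.norm(d)
def tri(obs):
    A=np.zeros((3,3));b=np.zeros(3)
    for m,px in obs:
        o,d=ray(m,px);P=np.eye(3)-np.outer(d,d);A+=P;b+=P@o
    x=np.linalg.solve(A,b)
    return x,[round(float(np.linalg.norm((np.eye(3)-np.outer(ray(m,p)[1],ray(m,p)[1]))@(x-m['xyz']))*1000),1) for m,p in obs]
def atz(m,px,z):
    o,d=ray(m,px);return o+d*(z-o[2])/d[2]
def proj(m,X):
    c=np.array(m['attitude']).T@(np.array(X)-m['xyz']);u=m['mtx']@c;return u[:2]/u[2]
E
python3 - <<'E'
from h import *
S=cv2.imread('pics/scene0.png');D=cv2.imread('pics/side0.png')
def crop(I,x0,y0,w,h):return cv2.resize(I[y0:y0+h,x0:x0+w],(w*6,h*6),interpolation=cv2.INTER_CUBIC)
a=crop(S,262,290,66,50);b=crop(D,245,165,66,50);c=crop(S,282,146,66,50);d=crop(D,190,245,66,50)
cv2.imwrite('pics/z1.png',np.vstack([np.hstack([a,b]),np.hstack([c,d])]))
a=crop(S,270,210,66,50);b=crop(D,225,205,66,50)
cv2.imwrite('pics/z2.png',np.hstack([a,b]))
ms,md=camera_model('scene'),camera_model('side')
for n,p,q in [('latch',(322,162.5),(207,262.5)),('green',(303,225.5),(249,242)),('yellow',(300.5,236.5),(253.5,231)),('red',(299,247.5),(258,220)),('rock',(292,313),(276,188))]:
    print(n,tri([(ms,p),(md,q)]))
E
```

```text
latch (array([0.60420519, 0.27604924, 0.18839489]), [0.4, 0.4])
green (array([0.55427639, 0.06136848, 0.07566797]), [2.3, 2.3])
yellow (array([0.55251024, 0.00874638, 0.07459625]), [0.2, 0.2])
red (array([ 0.55215136, -0.04364167,  0.07612272]), [0.2, 0.2])
rock (array([ 0.54898214, -0.26393863,  0.04206179]), [3.6, 3.6])
```

View pics/z1.png

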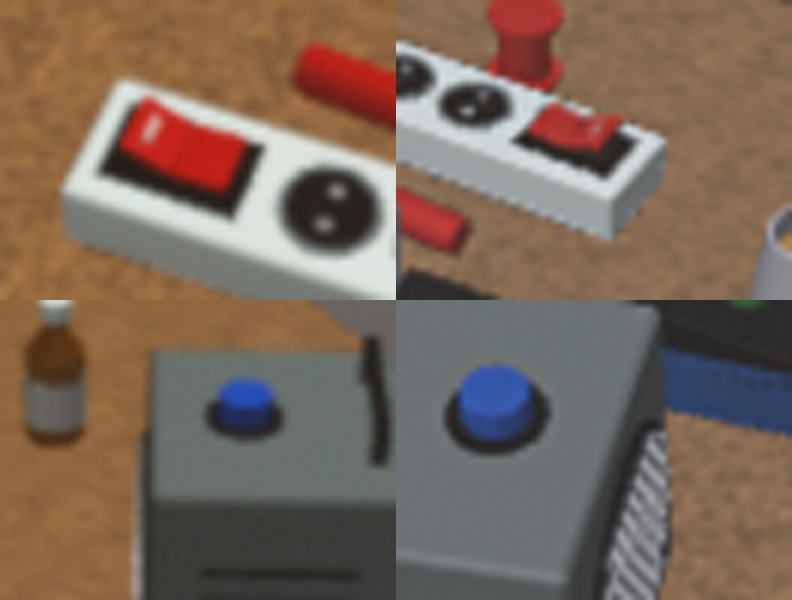

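View pics/z2.png

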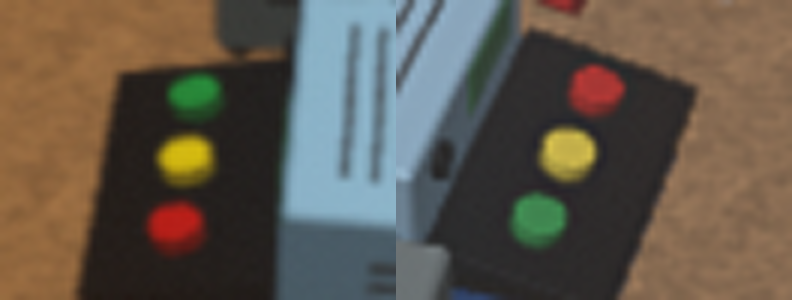

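Run:
```python
from h import *
ms,md=camera_model('scene'),camera_model('side')
for n,p,q,z in [('latch',(322.5,161.5),(206,259.5),.198),('green',(302.3,225.3),(248.6,240.3),.083),('yellow',(301,235.2),(253.6,229.3),.083),('red',(299.3,247),(258.4,219),.083),('crease',(292.3,315),(275.2,186.7),.047),('end',(284.5,311),(280,184.5),.057)]:
    x,r=tri([(ms,p),(md,q)]);print(n,x.round(4),r,atz(ms,p,z).round(4),atz(md,q,z).round(4))
# strip direction: top edge near-left corner & far corner
for p in [(282.3,303.3),(272.7,322.0)]: print('stripcorner',atz(ms,p,.036).round(4))
for n in ('strip','station','extractor'):
    for c in ('scene','side'): print(n,c,[(np.array(d['extent']).round(),round(d['p'],2)) for d in boxes_of(n,c)][:1])
```

```text
latch [0.6068 0.2724 0.195 ] [0.6, 0.6] [0.6062 0.2671 0.198 ] [0.6062 0.275  0.198 ]
green [0.5542 0.0582 0.0795] [0.2, 0.2] [0.5547 0.0542 0.083 ] [0.553  0.0617 0.083 ]
yellow [0.5533 0.0077 0.0809] [1.0, 1.0] [0.5544 0.0057 0.083 ] [0.5517 0.0098 0.083 ]
red [ 0.5522 -0.0451  0.0794] [1.1, 1.1] [ 0.5536 -0.0485  0.083 ] [ 0.55   -0.0412  0.083 ]
crease [ 0.5519 -0.2703  0.0424] [2.1, 2.1] [ 0.5543 -0.2732  0.047 ] [ 0.5486 -0.2647  0.047 ]
end [ 0.5328 -0.2698  0.0564] [0.4, 0.4] [ 0.5332 -0.2701  0.057 ] [ 0.5322 -0.2691  0.057 ]
stripcorner [ 0.5222 -0.2289  0.036 ]
stripcorner [ 0.5042 -0.2929  0.036 ]
strip scene [(array([326., 331., 105.,  58.]), 0.93)]
strip side [(array([255., 185.,  69.,  38.]), 0.94)]
station scene [(array([321., 244.,  75.,  69.]), 0.73)]
station side [(array([233., 228.,  84.,  77.]), 0.68)]
extractor scene [(array([328., 186.,  46.,  68.]), 0.86)]
extractor side []
```

The triangulated positions agree with the stated heights to a few mm. I'll close the gripper and fly over to the rocker, then look with the wrist camera.

{"fn": "move_arm", "kwargs": {"moves": [[[-0.07, -0.315, 0.295], [0, 0, 0]], [[-0.07, -0.315, 0.295], [0, 0, 0]], [[-0.07, -0.315, 0.295], [0, 0, 0]], [[-0.07, -0.315, 0.295], [0, 0, 0]], [[-0.07, -0.315, 0.295], [0, 0, 0]], [[-0.07, -0.315, 0.295], [0, 0, 0]], [[-0.07, -0.315, 0.295], [0, 0, 0]], [[-0.07, -0.315, 0.295], [0, 0, 0]], [[-0.07, -0.315, 0.295], [-0.09, 0, 0]], [[-0.07, -0.315, 0.295], [-0.09, 0, 0]]], "grip": 0}}

```text
time_s: 2.63
eef_pos: [0.3595, 0.1578, 0.2979]
tcp_rot: [[0.001, 0.268, 0.963], [0.0, 0.963, -0.268], [-1.0, 0.0, 0.001]]
contact_force: [1.4, -1.1, 0.2]
finger_gap: 0.0001
```

Run:
```python
from h import *
s=read_state();R=s['tcp_rot'];print(s['time_s'],s['eef_pos'],R.round(3).tolist(),s['finger_gap'])
print((R.T@(np.array([.53,-.265,.30])-s['eef_pos'])).round(3))
```

```text
2.6333 [0.35953018 0.1578268  0.29793077] [[0.001, 0.268, 0.963], [0.0, 0.963, -0.268], [-1.0, 0.0, 0.001]] 0.00011547722351379472
[-0.002 -0.362  0.278]
```

{"fn": "move_arm", "kwargs": {"moves": [[[0, -0.36, 0.278], [0, 0, 0]], [[0, -0.36, 0.278], [0, 0, 0]], [[0, -0.36, 0.278], [0, 0, 0]], [[0, -0.36, 0.278], [0, 0, 0]], [[0, -0.36, 0.278], [0, 0, 0]], [[0, -0.36, 0.278], [0, 0, 0]], [[0, -0.36, 0.278], [0, 0, 0]], [[0, -0.36, 0.278], [0, 0, 0]], [[0, -0.36, 0.278], [0, 0, 0]], [[0, -0.36, 0.278], [0, 0, 0]]]}}

```text
time_s: 3.47
eef_pos: [0.5147, -0.2296, 0.2974]
tcp_rot: [[0.0, 0.274, 0.962], [-0.0, 0.962, -0.274], [-1.0, -0.0, 0.0]]
contact_force: [0.0, 1.1, 0.4]
finger_gap: -0.0005
```

{"fn": "move_arm", "kwargs": {"moves": [[[0, -0.03, 0.023], [0, 0, 0]], [[0, -0.03, 0.023], [0, 0, 0]], [[0, -0.03, 0.023], [0, 0, 0]], [[0, -0.03, 0.023], [0, 0, 0]]]}}

```text
time_s: 3.8
eef_pos: [0.5282, -0.2623, 0.2971]
tcp_rot: [[-0.0, 0.274, 0.962], [0.0, 0.962, -0.274], [-1.0, 0.0, -0.001]]
contact_force: [-0.5, 0.5, 0.8]
finger_gap: -0.0001
```

Run:
```python
from h import *
s=read_state();R=s['tcp_rot'];print(s['time_s'],s['eef_pos'],R.round(3).tolist(),s['contact_force'])
m=camera_model('wrist');I=capture('wrist');cv2.imwrite('pics/w1.png',I[:,:,::-1])
print(m['xyz'],proj(m,s['eef_pos']))
np.savez('w1.npz',**m)
for n in('rocker_pivot','rocker_raised_end'):
  print(n,[(d['location'],round(d['p'],2)) for d in landmark_of(n,'wrist')][:2])
```

```text
3.8 [ 0.52820143 -0.26232784  0.29714241] [[-0.0, 0.274, 0.962], [0.0, 0.962, -0.274], [-1.0, 0.0, -0.001]] [-0.47139123  0.46572454  0.82688651]
[ 0.45202276 -0.24008233  0.43931722] [274.0302465  274.83241819]
rocker_pivot [([278.0, 185.2], 0.72)]
rocker_raised_end [([279.7, 166.1], 0.56)]
```

View pics/w1.png

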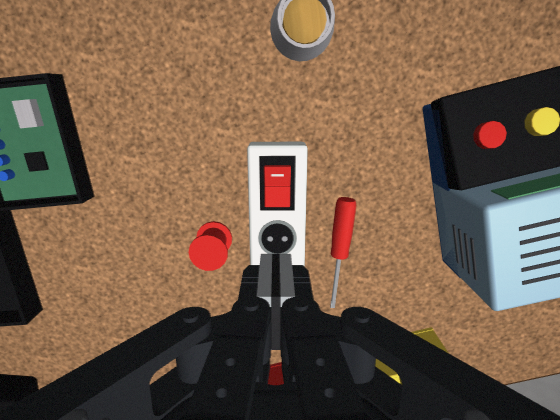

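The wrist view shows the strip aligned with the tool, with the raised end (white bar) at about (278,167) and the crease at (278,186). The spool and driver are clear on either side.

Run:
```python
from h import *
m=dict(np.load('w1.npz'));ms,md=camera_model('scene'),camera_model('side')
s=read_state();R=s['tcp_rot']
for p,z in [((278,167),.057),((278,186),.047),((277.5,209),.047)]:
    X=atz(m,p,z);print(X.round(4),(R.T@(X-s['eef_pos'])).round(4))
print(tri([(m,(278,186)),(ms,(292.3,315)),(md,(275.2,186.7))]),tri([(m,(278,167)),(ms,(284.5,311)),(md,(280,184.5))]))
```

```text
[ 0.5296 -0.259   0.057 ] [0.241  0.0028 0.0004]
[ 0.553  -0.2655  0.047 ] [0.251  0.0029 0.0248]
[ 0.5798 -0.2737  0.047 ] [0.2511 0.0024 0.0527]
(array([ 0.55253411, -0.2681368 ,  0.04261833]), [2.8, 2.0, 3.2]) (array([ 0.53150177, -0.26443288,  0.05588129]), [5.6, 4.1, 3.8])
```

{"fn": "move_arm", "kwargs": {"moves": [[[0.22, 0.003, 0.004], [0, 0, 0]], [[0.22, 0.003, 0.004], [0, 0, 0]], [[0.22, 0.003, 0.004], [0, 0, 0]], [[0.22, 0.003, 0.004], [0, 0, 0]], [[0.22, 0.003, 0.004], [0, 0, 0]], [[0.22, 0.003, 0.004], [0, 0, 0]], [[0.228, 0.003, 0.004], [0, 0, 0]], [[0.228, 0.003, 0.004], [0, 0, 0]]]}}

```text
time_s: 4.62
eef_pos: [0.5331, -0.2604, 0.0698]
tcp_rot: [[-0.0, 0.273, 0.962], [-0.0, 0.962, -0.273], [-1.0, -0.0, -0.0]]
contact_force: [0.5, -1.3, 0.7]
finger_gap: -0.0
```

{"fn": "move_arm", "kwargs": {"moves": [[[0.005, 0, 0], [0, 0, 0]], [[0.01, 0, 0], [0, 0, 0]], [[0.014, 0, 0], [0, 0, 0]], [[0.018, 0, 0], [0, 0, 0]], [[0.02, 0, 0], [0, 0, 0]], [[0.02, 0, 0], [0, 0, 0]]]}}

```text
time_s: 5.12
eef_pos: [0.5329, -0.2608, 0.0492]
tcp_rot: [[-0.0, 0.273, 0.962], [-0.0, 0.962, -0.273], [-1.0, -0.0, -0.0]]
contact_force: [-0.2, -0.7, -0.9]
finger_gap: -0.0
```

{"fn": "move_arm", "kwargs": {"moves": [[[0.001, 0, 0], [0, 0, 0]], [[0.002, 0, 0], [0, 0, 0]], [[0.003, 0, 0], [0, 0, 0]], [[0.003, 0, 0], [0, 0, 0]]]}}

```text
time_s: 5.45
eef_pos: [0.533, -0.2608, 0.047]
tcp_rot: [[0.0, 0.273, 0.962], [-0.0, 0.962, -0.273], [-1.0, -0.0, 0.0]]
contact_force: [-4.4, 1.5, 8.1]
finger_gap: -0.0
```

Run:
```python
from h import *
s=read_state();print(s['time_s'],s['eef_pos'],s['contact_force'],s['torque'])
a=[]
for c,(x,y) in (('scene',(262,280)),('side',(235,155)),('wrist',(240,180))):
    I=capture(c)[:,:,::-1];a.append(cv2.resize(I[y:y+60,x:x+66],(396,360),interpolation=cv2.INTER_CUBIC) if c!='wrist' else cv2.resize(I[120:420,115:445],(396,360)))
cv2.imwrite('pics/r2.png',cv2.resize(np.hstack(a[:2]),(792,360)));cv2.imwrite('pics/r2w.png',a[2])
```

```text
5.45 [ 0.53303238 -0.26083431  0.04698195] [-4.41623586  1.52230605  8.05682604] [ 0.20414044  0.65045198 -0.00580493]
```

View pics/r2.png

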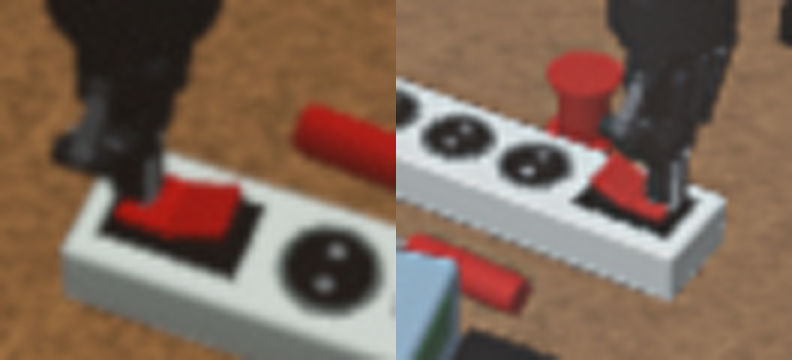

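View pics/r2w.png

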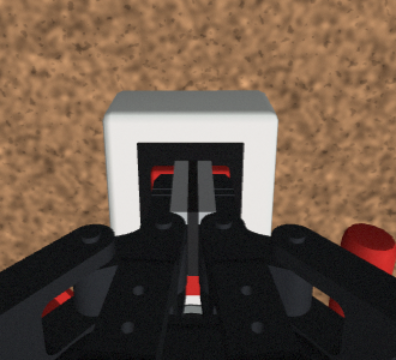

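The far half now stands up and the tool met a stop of 8 N at z=0.047. I'll press slightly harder to be sure, then retreat.

{"fn": "move_arm", "kwargs": {"moves": [[[0.001, 0, 0], [0, 0, 0]], [[0.002, 0, 0], [0, 0, 0]], [[0.002, 0, 0], [0, 0, 0]]]}}

```text
time_s: 5.85
eef_pos: [0.5331, -0.2609, 0.0467]
tcp_rot: [[0.001, 0.273, 0.962], [-0.001, 0.962, -0.273], [-1.0, -0.001, 0.001]]
contact_force: [-14.2, 7.4, 32.7]
finger_gap: -0.0
```

{"fn": "move_arm", "kwargs": {"moves": [[[-0.03, 0, 0], [0, 0, 0]], [[-0.07, 0, 0], [0, 0, 0]], [[-0.11, 0, 0], [0, 0, 0]], [[-0.15, 0, 0], [0, 0, 0]], [[-0.19, 0, 0], [0, 0, 0]], [[-0.23, 0, 0], [0, 0, 0]], [[-0.25, 0, 0], [0, 0, 0]], [[-0.25, 0, 0], [0, 0, 0]]]}}

```text
time_s: 6.52
eef_pos: [0.5339, -0.2613, 0.2999]
tcp_rot: [[0.006, 0.273, 0.962], [-0.004, 0.962, -0.273], [-1.0, -0.002, 0.007]]
contact_force: [-0.1, -0.1, 0.2]
finger_gap: 0.0001
```

Run:
```python
from h import *
s=read_state();R=s['tcp_rot'];print(s['time_s'],s['eef_pos'],s['contact_force'])
a=[]
for c,(x,y) in (('scene',(262,280)),('side',(235,155)),('wrist',(245,140))):
    I=capture(c)[:,:,::-1];a.append(cv2.resize(I[y:y+60,x:x+66],(264,240),interpolation=cv2.INTER_CUBIC))
cv2.imwrite('pics/r3.png',np.hstack(a))
print((R.T@(np.array([.56,.27,.42])-s['eef_pos'])).round(3))
```

```text
6.5167 [ 0.53394118 -0.26129492  0.29993042] [-0.07723321 -0.14686768  0.1775343 ]
[-0.122  0.518 -0.119]
```

View pics/r3.png

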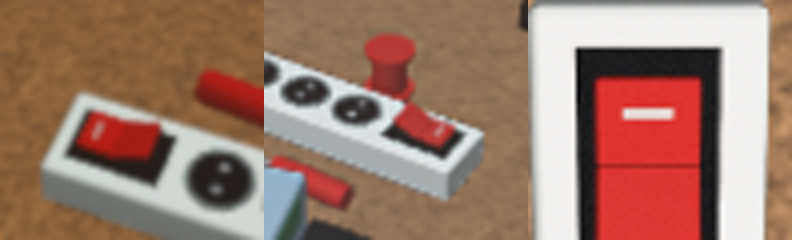

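The rocker is on: all three views show the near half level and the far half up. Next I'll go high above the latch button and turn the yaw to about 0.

{"fn": "move_arm", "kwargs": {"moves": [[[-0.1, 0.2, -0.028], [-0.1, 0, 0]], [[-0.1, 0.2, -0.028], [-0.1, 0, 0]], [[-0.1, 0.3, -0.042], [-0.2, 0, 0]], [[-0.1, 0.3, -0.042], [-0.2, 0, 0]], [[-0.1, 0.3, -0.042], [-0.2, 0, 0]], [[-0.1, 0.533, -0.075], [-0.27, 0, 0]], [[-0.1, 0.533, -0.075], [-0.27, 0, 0]], [[-0.1, 0.533, -0.075], [-0.27, 0, 0]], [[-0.1, 0.533, -0.075], [-0.27, 0, 0]], [[-0.1, 0.533, -0.075], [-0.27, 0, 0]]]}}

```text
time_s: 7.5
eef_pos: [0.5878, 0.1403, 0.3812]
tcp_rot: [[-0.002, 0.007, 1.0], [-0.0, 1.0, -0.007], [-1.0, -0.0, -0.002]]
contact_force: [0.9, -0.5, 0.5]
finger_gap: -0.0002
```

Run:
```python
from h import *
s=read_state();R=s['tcp_rot'];print(s['time_s'],s['eef_pos'],s['q'].round(1))
print((R.T@(np.array([.605,.271,.40])-s['eef_pos'])).round(3), R.round(3))
```

```text
7.5 [0.58779777 0.1403491  0.38117209] [  6.1  12.3  61.   -0.  106.9 -83.5]
[-0.019  0.131  0.016] [[-0.002  0.007  1.   ]
 [-0.     1.    -0.007]
 [-1.    -0.    -0.002]]
```

{"fn": "move_arm", "kwargs": {"moves": [[[-0.01, 0.12, 0.015], [0, 0, 0]], [[-0.01, 0.12, 0.015], [0, 0, 0]], [[-0.01, 0.12, 0.015], [0, 0, 0]], [[-0.01, 0.12, 0.015], [0, 0, 0]], [[-0.01, 0.12, 0.015], [0, 0, 0]]]}}

```text
time_s: 7.92
eef_pos: [0.6038, 0.2601, 0.3902]
tcp_rot: [[-0.003, 0.004, 1.0], [-0.001, 1.0, -0.004], [-1.0, -0.001, -0.003]]
contact_force: [0.4, 0.0, 0.1]
finger_gap: -0.0001
```

Run:
```python
from h import *
s=read_state();R=s['tcp_rot'];print(s['time_s'],s['eef_pos'],R.round(3).tolist())
m=camera_model('wrist');I=capture('wrist');cv2.imwrite('pics/w3.png',I[:,:,::-1]);np.savez('w3.npz',**m)
print([(d['location'],round(d['p'],2)) for d in landmark_of('latch_top','wrist')][:2])
# blue centroid
hsv=cv2.cvtColor(I,cv2.COLOR_RGB2HSV);k=cv2.inRange(hsv,(105,120,60),(130,255,255))
n,l,st,ce=cv2.connectedComponentsWithStats(k)
for i in range(1,n):
    if st[i,4]>150: print(st[i],ce[i])
```

```text
7.9167 [0.60384474 0.26009963 0.39015864] [[-0.003, 0.004, 1.0], [-0.001, 1.0, -0.004], [-1.0, -0.001, -0.003]]
[([294.7, 180.6], 0.63)]
[133   0  56  12 389] [154.09511568   3.83290488]
[156  88  10  72 496] [159.59879032 126.30040323]
[274 161  33  34 880] [289.9125     177.96590909]
[412 306  58  57 991] [448.59939455 340.85771948]
[375 359  27  26 236] [387.6059322  370.63135593]
```

View pics/w3.png

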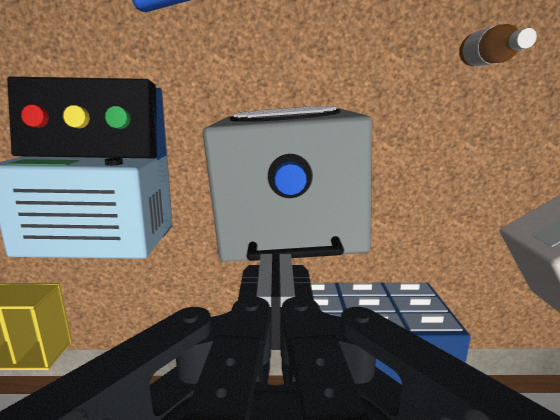

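The latch button's top is at about (290.5,179) in the wrist view, with the handle behind it at row 245. The green key shows at (117,117).

Run:
```python
from h import *
m=dict(np.load('w3.npz'));ms,md=camera_model('scene'),camera_model('side')
s=read_state();R=s['tcp_rot']
X=atz(m,(290.5,179),.198);print(X.round(4),(R.T@(X-s['eef_pos'])).round(4))
x,r=tri([(m,(290.5,179)),(ms,(322.5,161.5)),(md,(206,259.5))]);print(x,r,(R.T@(x-s['eef_pos'])).round(4))
for n,p,a,b in(('g',(117,117),(302.3,225.3),(248.6,240.3)),('y',(75.5,116.5),(301,235.2),(253.6,229.3)),('r',(34,116),(299.3,247),(258.4,219))): print(n,atz(m,p,.083).round(4),tri([(m,p),(ms,a),(md,b)]))
```

```text
[0.6059 0.2756 0.198 ] [0.1932 0.0181 0.0022]
[0.6065715  0.27421193 0.19514004] [1.5, 1.2, 1.4] [0.1961 0.0167 0.0029]
g [0.5538 0.0639 0.083 ] (array([0.55411339, 0.06007094, 0.07885726]), [1.9, 0.7, 1.8])
y [0.553  0.0124 0.083 ] (array([0.55319017, 0.00913938, 0.08026661]), [1.5, 1.0, 1.8])
r [ 0.5522 -0.0391  0.083 ] (array([ 0.55224958, -0.04378735,  0.07864329]), [1.5, 1.0, 1.9])
```

{"fn": "move_arm", "kwargs": {"moves": [[[0.0, 0.017, 0.002], [0, 0, 0]], [[0.04, 0.017, 0.002], [0, 0, 0]], [[0.08, 0.017, 0.002], [0, 0, 0]], [[0.12, 0.017, 0.002], [0, 0, 0]], [[0.15, 0.017, 0.002], [0, 0, 0]], [[0.175, 0.017, 0.002], [0, 0, 0]], [[0.18, 0.017, 0.002], [0, 0, 0]], [[0.18, 0.017, 0.002], [0, 0, 0]]]}}

```text
time_s: 8.68
eef_pos: [0.6055, 0.2737, 0.2113]
tcp_rot: [[-0.003, 0.008, 1.0], [-0.001, 1.0, -0.008], [-1.0, -0.001, -0.003]]
contact_force: [-0.3, 0.3, 1.0]
finger_gap: -0.0003
```

{"fn": "move_arm", "kwargs": {"moves": [[[0.003, 0, 0], [0, 0, 0]], [[0.006, 0, 0], [0, 0, 0]], [[0.009, 0, 0], [0, 0, 0]], [[0.011, 0, 0], [0, 0, 0]], [[0.013, 0, 0], [0, 0, 0]], [[0.015, 0, 0], [0, 0, 0]], [[0.017, 0, 0], [0, 0, 0]], [[0.017, 0, 0], [0, 0, 0]]]}}

```text
time_s: 9.35
eef_pos: [0.606, 0.2751, 0.1954]
tcp_rot: [[0.0, 0.007, 1.0], [-0.0, 1.0, -0.007], [-1.0, -0.0, 0.0]]
contact_force: [0.1, -0.2, 1.2]
finger_gap: -0.0001
```

Run:
```python
from h import *
s=read_state();print(s['time_s'],s['eef_pos'],s['contact_force'],s['torque'])
a=[]
for c,(x,y) in (('scene',(285,130)),('side',(175,225))):
    I=capture(c)[:,:,::-1];a.append(cv2.resize(I[y:y+60,x:x+66],(396,360),interpolation=cv2.INTER_CUBIC))
cv2.imwrite('pics/l2.png',np.hstack(a))
```

```text
9.35 [0.60599117 0.27512371 0.19542584] [ 0.09605222 -0.15894016  1.23409601] [-0.00210532 -0.03205781 -0.06558482]
```

View pics/l2.png

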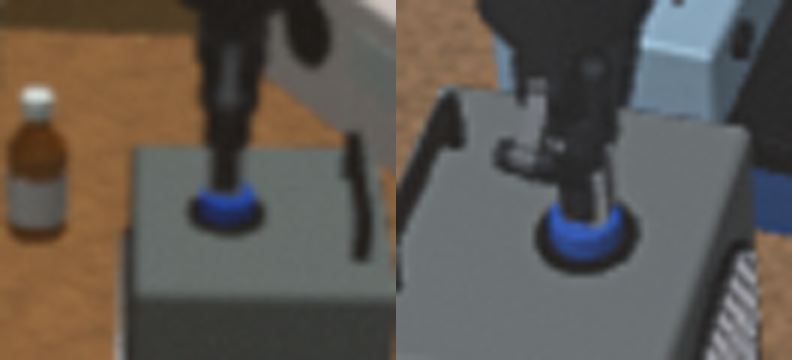

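The fingers are centred on the button and have just reached its top. I'll keep pressing.

{"fn": "move_arm", "kwargs": {"moves": [[[0.001, 0, 0], [0, 0, 0]], [[0.002, 0, 0], [0, 0, 0]], [[0.003, 0, 0], [0, 0, 0]], [[0.004, 0, 0], [0, 0, 0]], [[0.005, 0, 0], [0, 0, 0]], [[0.006, 0, 0], [0, 0, 0]], [[0.006, 0, 0], [0, 0, 0]]]}}

```text
time_s: 10.03
eef_pos: [0.606, 0.2751, 0.19]
tcp_rot: [[0.0, 0.007, 1.0], [0.0, 1.0, -0.007], [-1.0, 0.0, 0.0]]
contact_force: [-1.6, -0.5, 7.2]
finger_gap: -0.0001
```

{"fn": "move_arm", "kwargs": {"moves": [[[0.001, 0, 0], [0, 0, 0]], [[0.0015, 0, 0], [0, 0, 0]], [[0.0015, 0, 0], [0, 0, 0]]]}}

```text
time_s: 10.28
eef_pos: [0.6061, 0.2752, 0.1899]
tcp_rot: [[0.002, 0.007, 1.0], [0.0, 1.0, -0.007], [-1.0, 0.0, 0.002]]
contact_force: [-7.1, -1.4, 19.5]
finger_gap: -0.0001
```

{"fn": "move_arm", "kwargs": {"moves": [[[-0.03, 0, 0], [0, 0, 0]], [[-0.07, 0, 0], [0, 0, 0]], [[-0.11, 0, 0], [0, 0, 0]], [[-0.11, 0, 0], [0, 0, 0]], [[-0.11, 0, 0], [0, 0, 0]]]}}

```text
time_s: 10.7
eef_pos: [0.6066, 0.2753, 0.3004]
tcp_rot: [[0.004, 0.007, 1.0], [0.001, 1.0, -0.007], [-1.0, 0.001, 0.004]]
contact_force: [0.7, 0.1, -0.9]
finger_gap: 0.0001
```

Run:
```python
from h import *
s=read_state();R=s['tcp_rot'];print(s['time_s'],s['eef_pos'],s['contact_force'])
a=[]
for c,(x,y) in (('scene',(285,130)),('side',(175,225))):
    I=capture(c)[:,:,::-1];a.append(cv2.resize(I[y:y+60,x:x+66],(396,360),interpolation=cv2.INTER_CUBIC))
cv2.imwrite('pics/l3.png',np.hstack(a))
print((R.T@(np.array([.55,.062,.28])-s['eef_pos'])).round(3))
```

```text
10.7 [0.60656264 0.27526477 0.30037387] [ 0.65463341  0.1281969  -0.89073859]
[ 0.02  -0.214 -0.055]
```

View pics/l3.png

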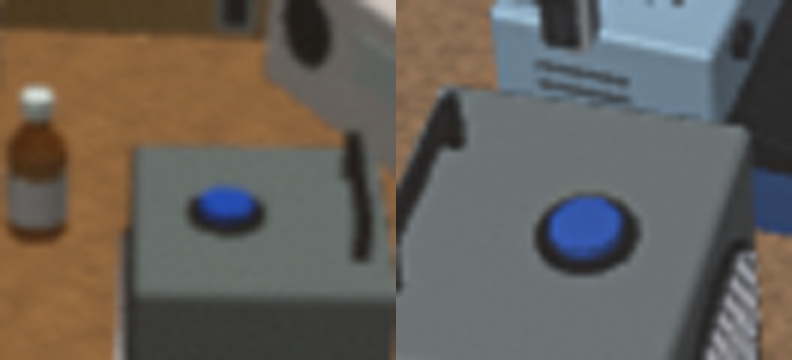

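The latch is in: the stop was felt at z=0.190 and both views show the button lower in its collar. Next is the station.

{"fn": "move_arm", "kwargs": {"moves": [[[0.02, -0.214, -0.053], [0, 0, 0]], [[0.02, -0.214, -0.053], [0, 0, 0]], [[0.02, -0.214, -0.053], [0, 0, 0]], [[0.02, -0.214, -0.053], [0, 0, 0]], [[0.02, -0.214, -0.053], [0, 0, 0]], [[0.02, -0.214, -0.053], [0, 0, 0]], [[0.02, -0.214, -0.053], [0, 0, 0]], [[0.02, -0.214, -0.053], [0, 0, 0]]]}}

```text
time_s: 11.47
eef_pos: [0.5513, 0.061, 0.2772]
tcp_rot: [[-0.001, 0.008, 1.0], [0.0, 1.0, -0.008], [-1.0, 0.0, -0.001]]
contact_force: [-0.2, -0.1, 0.8]
finger_gap: -0.0003
```

Run:
```python
from h import *
s=read_state();R=s['tcp_rot'];print(s['time_s'],s['eef_pos'],R.round(3).tolist())
m=camera_model('wrist');I=capture('wrist');cv2.imwrite('pics/w4.png',I[:,:,::-1]);np.savez('w4.npz',**m)
for n in ('start_key_top','cool_key_top'):print([(d['location'],round(d['p'],2)) for d in landmark_of(n,'wrist')][:2])
```

```text
11.4667 [0.55127121 0.06104501 0.27717183] [[-0.001, 0.008, 1.0], [0.0, 1.0, -0.008], [-1.0, 0.0, -0.001]]
[([273.2, 179.9], 0.66)]
[([220.1, 176.3], 0.73)]
```

View pics/w4.png

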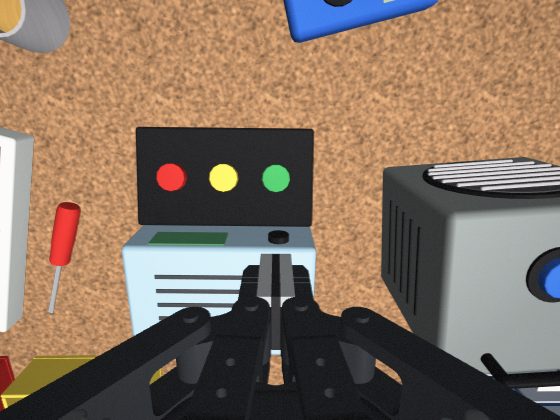

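The green key is at (276,178.5) in the wrist view, the yellow one is well to the side at (223,178), and the station yaw is about 0.

Run:
```python
from h import *
m=dict(np.load('w4.npz'));ms,md=camera_model('scene'),camera_model('side')
s=read_state();R=s['tcp_rot']
X=atz(m,(276,178.5),.083);print(X,(R.T@(X-s['eef_pos'])).round(4))
x,r=tri([(m,(276,178.5)),(ms,(302.3,225.3)),(md,(248.6,240.3))]);print(x,r)
```

```text
[0.55357459 0.06262715 0.083     ] [1.946e-01 1.000e-04 2.100e-03]
[0.55415683 0.06050419 0.0795756 ] [2.1, 1.5, 1.6]
```

{"fn": "move_arm", "kwargs": {"moves": [[[0.03, 0, -0.002], [0, -0.1, 0]], [[0.06, 0, -0.002], [0, -0.21, 0]], [[0.1, 0, -0.002], [0, -0.21, 0]], [[0.14, 0, -0.002], [0, -0.21, 0]], [[0.165, 0, -0.002], [0, -0.21, 0]], [[0.172, 0, -0.002], [0, -0.21, 0]], [[0.172, 0, -0.002], [0, -0.21, 0]], [[0.172, 0, -0.002], [0, -0.21, 0]]]}}

```text
time_s: 12.28
eef_pos: [0.5503, 0.062, 0.1074]
tcp_rot: [[0.209, 0.006, 0.978], [-0.001, 1.0, -0.006], [-0.978, -0.0, 0.209]]
contact_force: [0.6, -0.3, 0.2]
finger_gap: 0.0001
```

Run:
```python
from h import *
s=read_state();R=s['tcp_rot'];print(s['time_s'],s['eef_pos'],R.round(3).tolist(),s['contact_force'])
for k in(.083,.0795):print((R.T@(np.array([.5538,.0618,k])-s['eef_pos'])).round(4))
a=[]
for c,(x,y) in (('scene',(270,195)),('side',(220,200))):
    I=capture(c)[:,:,::-1];a.append(cv2.resize(I[y:y+60,x:x+66],(396,360),interpolation=cv2.INTER_CUBIC))
cv2.imwrite('pics/k2.png',np.hstack(a))
```

```text
12.2833 [0.55032458 0.06200278 0.10737583] [[0.209, 0.006, 0.978], [-0.001, 1.0, -0.006], [-0.978, -0.0, 0.209]] [ 0.64463341 -0.27532235  0.22818101]
[ 0.0246 -0.0002 -0.0017]
[ 0.028  -0.0002 -0.0024]
```

View pics/k2.png

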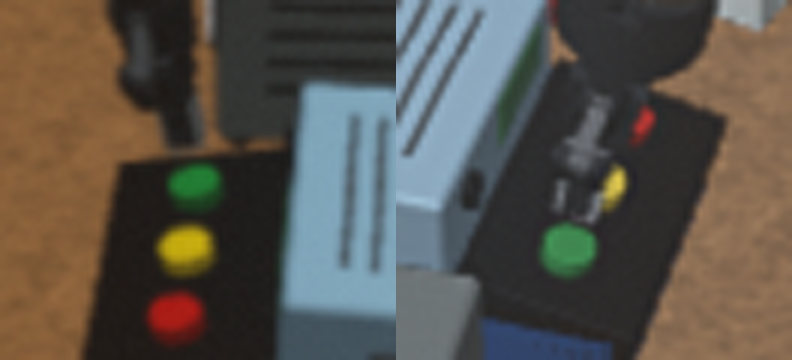

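{"fn": "move_arm", "kwargs": {"moves": [[[0.01, 0, -0.002], [0, 0, 0]], [[0.018, 0, -0.002], [0, 0, 0]], [[0.021, 0, -0.002], [0, 0, 0]], [[0.024, 0, -0.002], [0, 0, 0]], [[0.026, 0, -0.002], [0, 0, 0]], [[0.028, 0, -0.002], [0, 0, 0]], [[0.029, 0, -0.002], [0, 0, 0]], [[0.029, 0, -0.002], [0, 0, 0]]]}}

```text
time_s: 13.05
eef_pos: [0.5535, 0.0614, 0.0772]
tcp_rot: [[0.208, 0.007, 0.978], [-0.002, 1.0, -0.007], [-0.978, -0.0, 0.208]]
contact_force: [-3.7, -1.2, 3.3]
finger_gap: 0.0001
```

Run:
```python
from h import *
s=read_state();print(s['time_s'],s['eef_pos'],s['contact_force'],s['tcp_rot'].T@s['contact_force'])
a=[]
for c,(x,y) in (('scene',(270,195)),('side',(220,200))):
    I=capture(c)[:,:,::-1];a.append(cv2.resize(I[y:y+60,x:x+66],(396,360),interpolation=cv2.INTER_CUBIC))
cv2.imwrite('pics/k3.png',np.hstack(a))
```

```text
13.05 [0.55351802 0.06136616 0.07724232] [-3.73958164 -1.24388718  3.32638842] [-4.0299651  -1.26987304 -2.95692236]
```

View pics/k3.png

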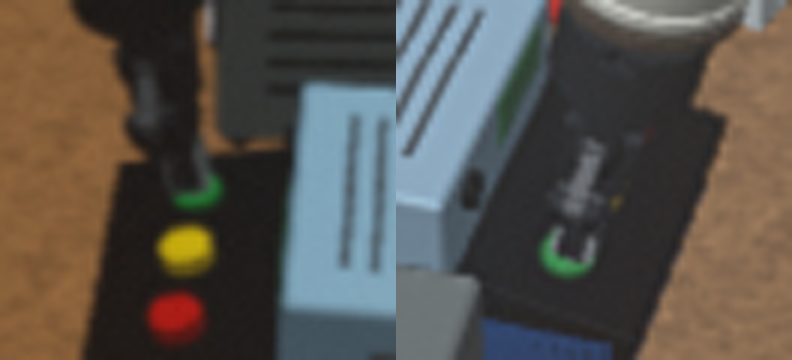

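The key is about 5–6 mm down with 4 N on it. I'll press on to the stop.

{"fn": "move_arm", "kwargs": {"moves": [[[0.001, 0, 0], [0, 0, 0]], [[0.002, 0, 0], [0, 0, 0]], [[0.002, 0, 0], [0, 0, 0]]]}}

```text
time_s: 13.4
eef_pos: [0.554, 0.0614, 0.0763]
tcp_rot: [[0.209, 0.007, 0.978], [-0.002, 1.0, -0.006], [-0.978, -0.0, 0.209]]
contact_force: [-14.3, -1.1, 18.6]
finger_gap: 0.0001
```

The tool has hit a firm stop at 23 N, so the key is fully down. Retreating now.

{"fn": "move_arm", "kwargs": {"moves": [[[-0.02, 0, 0], [0, 0, 0]], [[-0.06, 0, 0], [0, 0, 0]], [[-0.1, 0, 0], [0, 0, 0]], [[-0.14, 0, 0], [0, 0, 0]], [[-0.18, 0, 0], [0, 0, 0]], [[-0.2, 0, 0], [0, 0, 0]], [[-0.2, 0, 0], [0, 0, 0]], [[-0.2, 0, 0], [0, 0, 0]]]}}

```text
time_s: 14.07
eef_pos: [0.5127, 0.0617, 0.2722]
tcp_rot: [[0.211, 0.007, 0.977], [-0.002, 1.0, -0.007], [-0.977, -0.0, 0.211]]
contact_force: [0.3, -0.4, -1.3]
finger_gap: 0.0002
```

Run:
```python
from h import *
s=read_state();print(s['time_s'],s['eef_pos'],s['contact_force'],s['dq'].round(2))
for c in('scene','side','wrist'):
    I=capture(c)[:,:,::-1];cv2.imwrite(f'pics/{c}9.png',I)
    if c!='wrist':
        O=cv2.imread(f'pics/{c}0.png');cv2.imwrite(f'pics/{c}9d.png',cv2.absdiff(I,O)*3)
S=cv2.imread('pics/scene9.png');D=cv2.imread('pics/side9d.png')
cv2.imwrite('pics/f9.png',np.vstack([np.hstack([cv2.resize(S[140:360,225:385],(400,300)),cv2.resize(cv2.imread('pics/side9.png')[150:330,150:320],(400,300))]),np.hstack([cv2.resize(cv2.imread('pics/scene9d.png'),(400,300)),cv2.resize(D,(400,300))])]))
```

```text
14.0667 [0.51273913 0.06173556 0.27216209] [ 0.26988684 -0.40605766 -1.25573446] [ 0.03  1.72  2.33 -0.09 -0.67 -0.08]
```

View pics/f9.png

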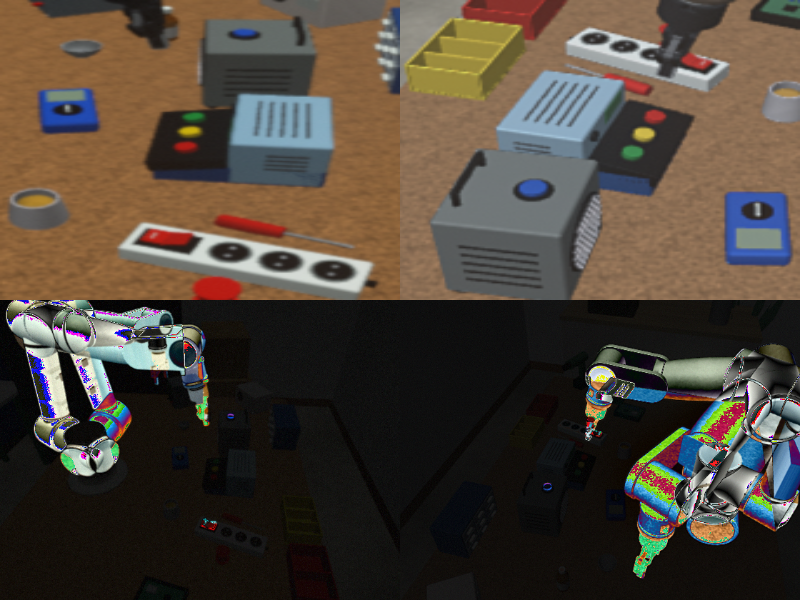

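View pics/wrist9.png

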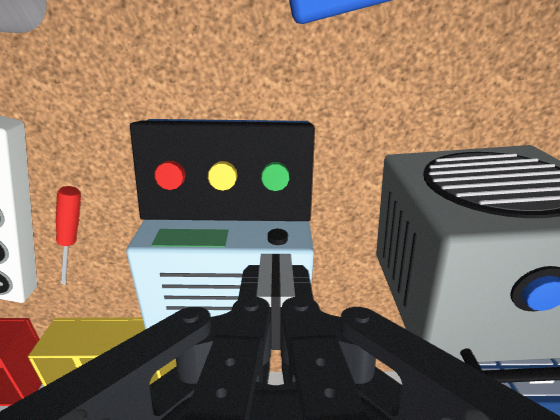

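The final views show the rocker on, the latch in and all keys up. The difference images show changes only at the rocker, the latch and the arm itself, so nothing else moved. Handing in.

```bash
python3 -c "
from plant import *
print(hand_in())"
```

```text
the job is handed in; nothing more can be done
None
```

I switched the bench on in the safe order and handed the job in at about 14 s of the 54 s allowed; the simulator gave no verdict.

1. **Rocker:** I pressed the raised half down to its stop at z = 0.047 m, with up to about 33 N vertically. Afterwards all three cameras showed it on.
2. **Latch button:** I pushed it in to its stop at z = 0.190 m, the full 8 mm, with about 20 N vertically. It stayed in after I retreated.
3. **Green start key:** I pressed it along its own axis to a firm stop of about 23 N, then released it. It looks fully up again.

**Last checks:** Comparing the first and last pictures from the scene and side cameras, only the rocker, the latch button and the arm had changed. The extractor and the loose things show no movement. The arm was clear of everything, with a residual force reading of about 1 N.

**Disagreements:** Heights measured from the pictures came out 1 to 5 mm below the stated ones. The stops I felt at the rocker and latch matched the stated heights.

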